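# Open the bayonet head of a pressure reactor and let it drain over the vessel

### The job

Open the cooled, vented steel pressure reactor: turn its head counter-clockwise, seen from above, about a sixth of a turn until its lugs stand in the gaps of the collar, then lift it straight up and out without tipping it. Finish holding it level and still above the open vessel, the lower end of its dip tube about 4 cm over the collar's rim so that drips fall back inside: do not put it down or let go. Leave the jar, the beaker and the mortar where they stand.

Things in the scene. Friction and masses are not known exactly. Their poses are not given: they have to be found in the camera images.
- head_grip (a point): Middle of the loose steel reactor head's bar handle: a level bar 64 mm long (head's x), 14 mm wide (y), 14 mm high, on two 9 mm posts 52 mm apart. z up, the head's axis passes through this point. Head 0.55 to 0.9 kg, balanced on its axis. Disc top 38 mm below; nothing beside the bar in y. Past its ends a gauge (+x) reaches 82 mm from the axis, a needle valve (-x) 67 mm; none higher than the bar.
- head_base (a point): Centre of the underside of the head's disc (88 mm diameter, 12 mm thick), 50 mm below the bar's middle; axes as the head's. At its edge three lugs, each 40 degrees wide, centred on the head's x axis and at 120 and 240 degrees, 8 mm thick, reach to radius 52 mm. A plug of 60 mm diameter goes 8 mm down into the bore.
- dip_tip (a point): Lower end of the head's dip tube (7 mm diameter), 108 mm below the bar's middle and 16 mm from the head's axis towards the valve (head's -x). Axes as the head's.
- reactor_mouth (a point): Centre of the rim of the reactor's steel collar (122 mm diameter), its highest face, 140 mm above the bench; z up the vessel's axis. The reactor is fixed: white base 150 mm square, grey jacket, bore 66 mm wide. At the rim three lugs, 40 degrees wide, centred on this x axis and at 120 and 240 degrees, reach in to radius 46.5 mm and overhang the head's lugs with 2.5 mm of play up, 2 mm sideways.
- reactor_seat (a point): Centre of the seat in the collar, 20 mm below the rim, on which the head rests; axes as the rim's. Shut, the head's x axis is 0 to 0.25 rad counter-clockwise of this x axis and the lugs hold it down. It turns easily, no spring. It is free to lift from 0.72 rad on; a stop block ends the turn at 1.25 rad; best lift at about 0.98 rad. Turned clockwise it soon meets the block too.
- jar_mid (a point): Bystander: closed amber jar, 62 mm diameter, 105 mm high, standing. The point is at half height on its axis.
- beaker_mid (a point): Bystander: empty glass beaker, 54 mm diameter, 70 mm high, standing. The point is at half height on its axis.
- mortar_mid (a point): Bystander: white porcelain mortar bowl, 82 mm diameter at the rim, 42 mm high. The point is at half height on its axis.

How it is judged:
By the outcome, as a careful person would: the job done as asked, in the order asked, and still so for the second after the job is handed in, while the arm keeps its last pose, push and grip.
It also fails if it takes over 38 s, if anything falls off the work surface, if the arm or the gripper's body presses on something with over 40 N, if the wrist force passes 120 N, or if a joint passes its speed limit or range.

### The arm

A 6-joint arm with a two-finger parallel gripper is mounted at the origin on the work surface. World frame = base frame: x ahead of the robot, y to its left, z up, the work surface at z = 0. Lengths are in m, angles in rad, forces in N, time in s.
With the tool pointing down it reaches from about 0.35 to 0.8 m from the base axis. Payload 7.3 kg.
Tool frame: the origin (TCP) lies at the very end of the fingers, on their centre line; the grasp point (between the pads) lies 19 mm behind it (r.pinch_z is the distance from the TCP to the grasp point, in m); z points along the fingers, y is the line along which they close (so a half turn about z gives the same grasp; the last joint's range is limited). The gripper opens to 85 mm and grips with 20 to 120 N. Pads are 22 mm wide; open, the fingers measure 114 mm over their backs; the gripper's body (76 mm by 85 mm) begins 54 mm behind the grasp point. The pads swing forward as they close: fully open they stand 13 mm farther back than shut.
Start: joints at [-1.419, 0.342, 1.524, -0, 1.275, -0.146], TCP at [0.154, -0.502, 0.231] pointing down, gripper open.
Joint ranges: [-2.53, 2.53], [-0.77, 2.02], [0.04, 2.7], [-1, 4.14], [0.28, 2.66], [-3.11, 3.11]. Speed limits (rad/s): [2.57, 2.57, 3.14, 3.14, 3.14, 3.14].

### API

Orientations are given as a rotation vector (axis times angle).
In Python, from cell import r gives the robot as it stands.
- The arm moves only by the tool move_arm, never from a script. Its argument "deltas" is one flat list of numbers, 5 for each row, row after row: the opening in per cent of the stroke, from 0 (shut) to 100 (fully open), then the shift along the tool's x, y, z in cm, then the turn about the tool's z in degrees. In form: [grip, x, y, z, turn, grip, x, y, z, turn, ...]. A call has 1 to 20 rows; each row is the pose to reach, as a shift and turn from the pose commanded when the call began, along the tool's axes at that moment; what a row does not reach only later rows make up. A row lasts 1/8 s, in which the tool goes at most 62.5 mm and 10.7 degrees, less where a joint would pass 70% of its speed; a pose out of reach is approached as far as the arm can. A call with a gripper value outside its range is refused whole. The fingers move at their own pace and stop on an object; "grip_force" is the grip in N (left out, the last holds). Time passes only in rows, so rows that repeat a pose let the fingers close. It gives the time, the measured TCP pose, the force, the opening and the grip force at its end, in the units of the state.
- r.read_state(): the state, without advancing time (a new reading comes with each control period).
- r.camera(name): name is "side" or "top" or "wrist"; returns a dict with "color" (384x512x3 uint8, blue, green, red), "depth" (384x512 float32, m along the optical axis (not along the pixel's ray), 0 where there is no reading), "intrinsics" (3x3 intrinsics, pixels), "D" ([k1, k2, p1, p2, k3] as OpenCV has them; the pictures are not rectified), "rvec" (rotation vector, rad) and "tvec" (3), from world to camera coordinates, as OpenCV has them; the wrist camera has in their place "hand_eye" (4x4, takes a point from camera to tool coordinates, whose origin is the TCP and whose axes are the flange's). Camera axes: x right, y down, z forward; pixel columns grow to the right and rows downward; lengths in m; the calibration is good to about 2 mm. A picture is of the moment at which its call begins: read the wrist's pose just before it.
- r.job_done(): hands the job in; it is judged then, once.
The state is a dict: "t": time; "qpos": joint angles; "joint_vel": joint speeds; "effort": joint torques, N m; "eef_pos": TCP position; "eef_rot": TCP orientation; "force": force on the tool from outside, world axes, zero at the start; "wrist_torque": the same for the moment, N m; "finger_gap": finger opening in m; "grip_force": force on a finger pad.
Only numpy, scipy, OpenCV 4.12 (cv2) and the standard library are available. Lean on these libraries where they do the work, as an engineer would, in place of code of your own. Each camera call takes 0.05 s, during which the arm holds its last target. There are 200 camera calls.

## Working session

There is one attempt and no reset: what is moved stays moved. The work goes in short steps, Python scripts to look and compute and a tool call to move; the robot and the scene stay as the last step left them, time stands still between calls to the robot, and variables do not carry over. Pictures are saved under pics/ and viewed, at most 10 in all, crops included, and the job is handed in when it is done.

Besides the shell and the picture viewer there is one more tool, called after "Emit:" by a JSON object that holds its "method" and its "body". move_arm: Moves the arm, as the interface text tells. Its arguments: {"type":"object","properties":{"deltas":{"type":"array"},"grip_force":{"type":"number"}},"required":["deltas"]}

```bash
mkdir -p pics
cat > h.py <<'E'
import numpy as np,cv2
from cell import r
from scipy.spatial.transform import Rotation as R
def cloud(c,T=None):
    d=c["depth"];h,w=d.shape;u,v=np.meshgrid(np.arange(w),np.arange(h))
    p=cv2.undistortPoints(np.stack([u,v],-1).reshape(-1,1,2).astype(np.float64),c["intrinsics"],c["D"]).reshape(h,w,2)
    P=np.dstack([p*d[...,None],d])
    if T is None:
        M=cv2.Rodrigues(np.array(c["rvec"],float))[0];P=(P-np.array(c["tvec"]).ravel())@M
    else: P=P@T[:3,:3].T+T[:3,3]
    P[d==0]=np.nan
    return P
def wristT(s,c):
    T=np.eye(4);T[:3,:3]=R.from_rotvec(s["eef_rot"]).as_matrix();T[:3,3]=s["eef_pos"];return T@np.array(c["hand_eye"])
E
python3 - <<'E'
from h import *
s=r.read_state();print(s["eef_pos"],s["eef_rot"],R.from_rotvec(s["eef_rot"]).as_matrix().round(2),s["force"],r.pinch_z,s["finger_gap"])
for n in("top","side"):
    c=r.camera(n);cv2.imwrite(f"pics/{n}.png",c["color"]);np.save(f"{n}.npy",cloud(c))
E
```

```text
[ 0.15399179 -0.50146318  0.23061416] [-3.10523603e+00 -4.65831972e-01 -2.40721954e-06] [[ 0.96  0.29 -0.  ]
 [ 0.29 -0.96  0.  ]
 [ 0.   -0.   -1.  ]] [ 0.25069903  0.09836209 -0.34337652] 0.0187 0.08517854543462205
```

View pics/top.png

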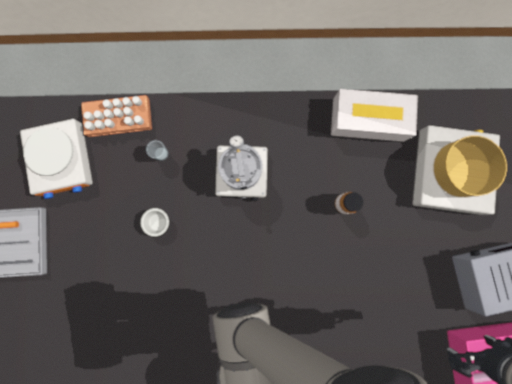

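View pics/side.png

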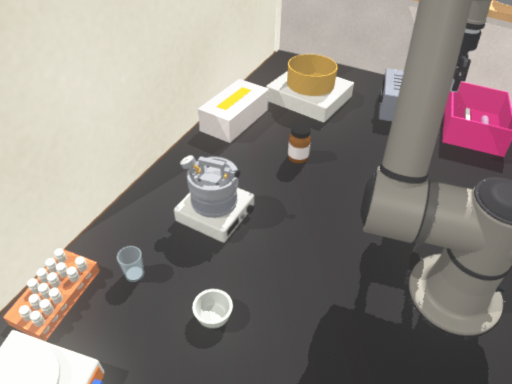

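The top view shows the reactor at about (241,168), with the gauge at (236,140). The jar is at (349,203), the beaker at (157,150) and the mortar at (155,222). I'll crop closer and get coordinates.

Run:
```python
from h import *
im=cv2.imread("pics/top.png")[125:205,200:285];cv2.imwrite("pics/topc.png",cv2.resize(im,None,fx=7,fy=7,interpolation=cv2.INTER_CUBIC))
P=np.load("top.npy")
for n,u,v in[("jar",352,202),("beaker",157,150),("mortar",155,222),("gauge",236,140),("mid",241,166),("base corner",266,197),("box",347,110)]:print(n,P[v,u].round(3))
S=np.load("side.npy")
for A in(P,S):
    q=A.reshape(-1,3);c=P[166,241]
    q=q[np.hypot(q[:,0]-c[0],q[:,1]-c[1])<.09];q=q[(q[:,2]>.1)&(q[:,2]<.22)]
    print(len(q),np.histogram(q[:,2],12,(.1,.22))[0])
    k=q[(q[:,2]>.133)&(q[:,2]<.145)];print("rim?",k.min(0),k.max(0),k.mean(0))
    k=q[(q[:,2]>.168)];print("bar",k.mean(0),k.min(0),k.max(0))
```

```text
jar [ 0.504 -0.278  0.106]
beaker [0.68  0.296 0.006]
mortar [0.456 0.299 0.012]
gauge [0.672 0.043 0.162]
mid [0.599 0.03  0.177]
base corner [ 0.529 -0.041  0.003]
box [ 0.775 -0.28   0.085]
1659 [  1  95 259 785 176  82 129 128   4   0   0   0]
rim? [ 0.54502633 -0.02378654  0.13300605] [0.6637106  0.09436166 0.14473338] [0.60385676 0.03580619 0.13789492]
bar [0.61009372 0.03538805 0.1762777 ] [0.57503369 0.02500643 0.16838841] [0.65970738 0.05095463 0.18183417]
2011 [ 78 160 205 793 287 136 186 166   0   0   0   0]
rim? [ 0.54431828 -0.02511814  0.13300754] [0.66279739 0.09556978 0.14474432] [0.59967749 0.04424465 0.13779813]
bar [0.60773699 0.03670415 0.1748355 ] [0.57311845 0.02286101 0.16800432] [0.66093426 0.04939756 0.17961163]
```

View pics/topc.png

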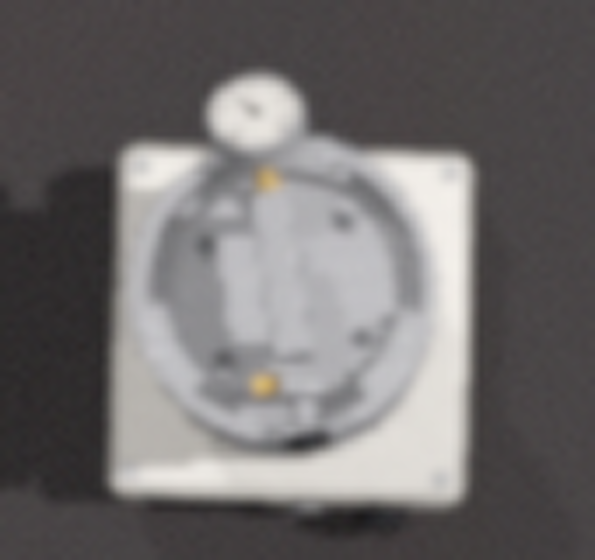

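Emit:
{"method": "move_arm", "body": {"deltas": [100,0,0,-5,0,100,58.4,-38.3,-12,11,100,58.4,-38.3,-12,11,100,58.4,-38.3,-12,11,100,58.4,-38.3,-12,11,100,58.4,-38.3,-12,11,100,58.4,-38.3,-12,11,100,58.4,-38.3,-12,11,100,58.4,-38.3,-12,11,100,58.4,-38.3,-12,11,100,58.4,-38.3,-12,11,100,58.4,-38.3,-12,11,100,58.4,-38.3,-12,11,100,58.4,-38.3,-12,11,100,58.4,-38.3,-12,11,100,58.4,-38.3,-12,11,100,58.4,-38.3,-12,11,100,58.4,-38.3,-12,11]}}

```text
t: 2.35
eef_pos: [0.5998, 0.0352, 0.3515]
eef_rot: [3.137, 0.165, 0.001]
force: [-0.1, -1.0, 0.0]
finger_gap: 0.0855
grip_force: 0.0
```

Run:
```python
from h import *
s=r.read_state();c=r.camera("wrist");print(s["t"],s["eef_pos"],s["eef_rot"],np.array(c["hand_eye"]).round(3),s["force"])
T=wristT(s,c);P=cloud(c,T);np.save("w1.npy",P);cv2.imwrite("pics/w1.png",c["color"])
q=P.reshape(-1,3);q=q[np.hypot(q[:,0]-.604,q[:,1]-.0355)<.1]
print(np.histogram(q[:,2],50,(.1,.2))[0])
k=q[(q[:,2]>.136)&(q[:,2]<.144)];print("rim",len(k),k.min(0),k.max(0))
k=q[(q[:,2]>.172)&(q[:,2]<.185)];k0=k;print("bar",len(k),k.min(0),k.max(0),np.median(k[:,2]),cv2.minAreaRect((k[:,:2]*1000).astype(np.float32)))
```

```text
2.35 [0.59981934 0.03515279 0.35152061] [3.13711733e+00 1.64990379e-01 5.19898458e-04] [[-0.    -0.961 -0.275  0.071]
 [ 1.    -0.     0.    -0.   ]
 [-0.    -0.275  0.961 -0.143]
 [ 0.     0.     0.     1.   ]] [-0.14373671 -0.99770769  0.00104496]
[   0    0    0    0    0    0    0    0    0  216  543   36   30   93
  141  753 1834  196  105  643  981   26    2   13   14    9   23   66
  115  143  168  218  139  121   72    7    1   48  461  130    0    0
    0    0    0    0    0    0    0    0]
rim 1755 [ 0.54781486 -0.02830223  0.13601333] [0.66740261 0.09258162 0.14358621]
bar 640 [0.5766674  0.0213046  0.17295698] [0.6399506  0.04288951 0.17969574] 0.1773191287880502 ((608.1338500976562, 32.325782775878906), (63.32836151123047, 13.981565475463867), 8.262465476989746)
```

View pics/w1.png

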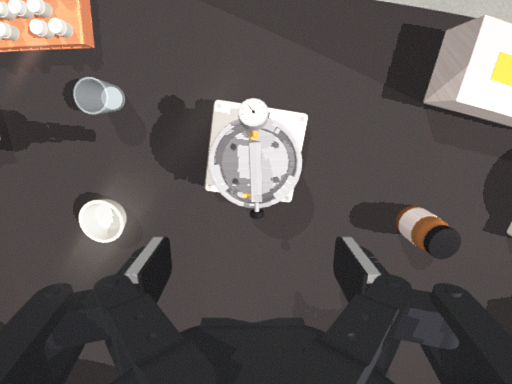

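The wrist view shows the reactor head at about (255,165), the bar running nearly up-down, and the gauge at (254,110). I still need the vessel's yaw, from the collar lugs and the base square.

Run:
```python
from h import *
P=np.load("w1.npy");q=P.reshape(-1,3);d=q[:,:2]-[.6078,.0322];rr=np.hypot(*d.T);a=np.degrees(np.arctan2(d[:,1],d[:,0]))%360
print("median z, r 47.5-51, per 10deg")
for b in range(0,360,10):
    m=(rr>.0475)&(rr<.0505)&(a>=b)&(a<b+10)&(q[:,2]<.16);print(b,m.sum(),np.round(np.median(q[m,2]),3) if m.any() else None,end="; ")
# base square
m=(rr<.13)&(q[:,2]>.012)&(q[:,2]<.09)
print("\n",np.histogram(q[rr<.12][:,2],20,(0,.1))[0])
print(cv2.minAreaRect((q[m][:,:2]*1000).astype(np.float32)))
```

```text
median z, r 47.5-51, per 10deg
0 0 None; 10 2 0.159; 20 9 0.129; 30 16 0.12; 40 13 0.12; 50 14 0.12; 60 15 0.12; 70 13 0.12; 80 13 0.121; 90 23 0.121; 100 17 0.14; 110 14 0.14; 120 14 0.14; 130 12 0.14; 140 11 0.129; 150 13 0.12; 160 8 0.12; 170 0 None; 180 6 0.157; 190 7 0.12; 200 11 0.12; 210 15 0.121; 220 19 0.14; 230 13 0.141; 240 14 0.14; 250 17 0.14; 260 16 0.128; 270 12 0.121; 280 14 0.121; 290 15 0.12; 300 15 0.12; 310 14 0.12; 320 10 0.121; 330 16 0.139; 340 18 0.14; 350 6 0.141; 
 [3543    0    0    0    0    0    3   35  802  869    0    0    0    0
    0    0    0    7    0    0]
((602.753173828125, 32.592803955078125), (149.94374084472656, 162.54554748535156), 87.59391021728516)
```

Emit:
{"method": "move_arm", "body": {"deltas": [100,0.6,0.1,5,-2.3,100,0.6,0.1,9,-2.3,100,0.6,0.1,9,-2.3,100,0.6,0.1,9,-2.3]}}

```text
t: 2.9
eef_pos: [0.6069, 0.0352, 0.2633]
eef_rot: [3.133, 0.229, 0.004]
force: [-0.6, 0.2, -0.2]
finger_gap: 0.0853
grip_force: 0.0
```

```bash
cat > look.py <<'E'
from h import *
s=r.read_state();c=r.camera("wrist");print(s["t"],s["eef_pos"],R.from_rotvec(s["eef_rot"]).as_matrix().round(4).tolist(),s["force"])
T=wristT(s,c);P=cloud(c,T);np.save("w.npy",P)
q=P.reshape(-1,3);q=q[np.hypot(q[:,0]-.606,q[:,1]-.034)<.075]
k=q[(q[:,2]>.137)&(q[:,2]<.143)];print("rim",len(k),k.min(0),k.max(0),(k.min(0)+k.max(0))/2)
k=q[(q[:,2]>.173)&(q[:,2]<.185)];print("bar",len(k),np.median(k[:,2]),cv2.minAreaRect((k[:,:2]*1000).astype(np.float32)))
E
python3 look.py
python3 - <<'E'
from h import *
c=r.camera("wrist");cv2.imwrite("pics/w2.png",c["color"])
t=r.camera("top");P=cloud(t);q=P.reshape(-1,3)
q=q[np.hypot(q[:,0]-.606,q[:,1]-.034)<.1]
E
```

```text
2.9 [0.60685744 0.03516333 0.2632603 ] [[0.9894, 0.1454, 0.0028], [0.1454, -0.9894, -0.0003], [0.0027, 0.0007, -1.0]] [-0.56336267  0.24377405 -0.15578442]
rim 2830 [ 0.5477419  -0.02723632  0.13703225] [0.66755336 0.09299503 0.1428016 ] [0.60764763 0.03287936 0.13991692]
bar 1126 0.17729844375650022 ((608.1260986328125, 32.54283142089844), (63.661991119384766, 13.507883071899414), 8.829427719116211)
```

View pics/w2.png

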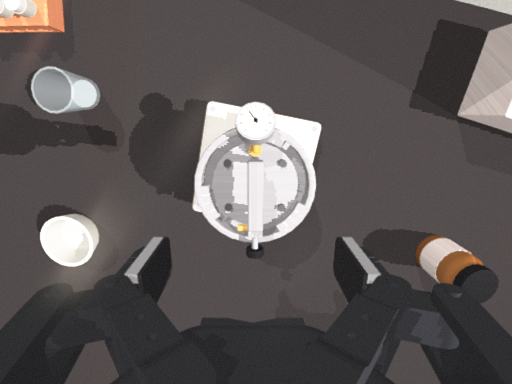

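The bar is centred at about (256,200), and the finger pads show at (155,260) and (355,260). I'll use the fingers' depth to check the hand-eye offset.

Run:
```python
from h import *
s=r.read_state();c=r.camera("wrist");P=cloud(c,np.array(c["hand_eye"]))
q=P.reshape(-1,3);m=(np.abs(q[:,2])<.045)&(np.abs(q[:,1])<.075)&(np.abs(q[:,0])<.06)
q=q[m];
for sg in(1,-1):
    k=q[q[:,1]*sg>0];k=k[k[:,2]>-.03];print(sg,len(k),k.min(0).round(4),k.max(0).round(4),np.percentile(k,[2,98],axis=0).round(4).tolist())
t=P[...,2]
for v in(245,260,275):print([ (u,P[v,u].round(3).tolist()) for u in(140,150,160,166,338,345,355,370)])
```

```text
1 683 [-0.0105  0.0419 -0.03  ] [ 0.0131  0.0565 -0.0121] [[-0.0092, 0.0422, -0.0297], [0.0126, 0.055, -0.0143]]
-1 659 [-0.0105 -0.0566 -0.03  ] [ 0.0131 -0.0423 -0.0128] [[-0.0091, -0.0556, -0.0296], [0.0126, -0.0425, -0.0142]]
[(140, [-0.134, -0.183, 0.262]), (150, [0.012, -0.047, -0.028]), (160, [0.012, -0.043, -0.027]), (166, [0.008, -0.043, -0.018]), (338, [0.009, 0.042, -0.02]), (345, [0.012, 0.043, -0.027]), (355, [0.012, 0.048, -0.026]), (370, [-0.134, 0.192, 0.262])]
[(140, [0.012, -0.047, -0.04]), (150, [0.012, -0.043, -0.041]), (160, [0.005, -0.043, -0.029]), (166, [0.001, -0.043, -0.022]), (338, [0.0, 0.043, -0.02]), (345, [0.006, 0.042, -0.031]), (355, [0.012, 0.043, -0.04]), (370, [0.008, 0.053, -0.033])]
[(140, [0.011, -0.044, -0.05]), (150, [0.007, -0.043, -0.043]), (160, [-0.001, -0.043, -0.032]), (166, [-0.007, -0.043, -0.022]), (338, [-0.006, 0.043, -0.023]), (345, [-0.001, 0.043, -0.032]), (355, [0.007, 0.042, -0.044]), (370, [0.012, 0.045, -0.052])]
```

Emit:
{"method": "move_arm", "body": {"deltas": [100,0,0.25,5,-0.4,100,0,0.25,9,-0.4,100,0,0.25,11.1,-0.4,100,0,0.25,11.1,-0.4,100,0,0.25,11.1,-0.4]}}

```text
t: 3.72
eef_pos: [0.6074, 0.0327, 0.152]
eef_rot: [3.132, 0.24, 0.004]
force: [0.3, 1.0, 0.6]
finger_gap: 0.0854
grip_force: 0.0
```

Run:
```python
from h import *
s=r.read_state();print(s)
c=r.camera("wrist");cv2.imwrite("pics/w3.png",c["color"])
P=cloud(c,np.array(c["hand_eye"]));q=P.reshape(-1,3)
q=q[(np.abs(q[:,0])<.045)&(np.abs(q[:,1])<.03)&(q[:,2]>-.035)&(q[:,2]<-.019)]
print(len(q),np.median(q,0),cv2.minAreaRect((q[:,:2]*1000).astype(np.float32)))
```

```text
{'t': 3.725, 'qpos': array([-7.21071554e-02,  5.59500437e-01,  1.39862062e+00, -9.20126609e-05,
        1.18061937e+00,  1.34578624e+00]), 'joint_vel': array([ 0.00083222, -0.00964383, -0.00284192, -0.00082513, -0.00311301,
        0.00038571]), 'effort': array([-2.13333423e-02, -5.20101607e+01, -2.28837007e+01, -1.11486210e-03,
        1.26722170e-02,  4.40306121e-05]), 'eef_pos': array([0.6074171 , 0.03269711, 0.15198094]), 'eef_rot': array([3.13190392, 0.23996117, 0.00441041]), 'force': array([0.25825979, 1.0437841 , 0.61433359]), 'wrist_torque': array([-0.01834677,  0.02013505, -0.03315764]), 'grip_force': 0.0, 'finger_gap': 0.08544104195351751}
3391 [ 0.00578148  0.00028241 -0.02527667] ((1.1732311248779297, 0.34559011459350586), (64.04795837402344, 13.819507598876953), 0.7595471739768982)
```

View pics/w3.png

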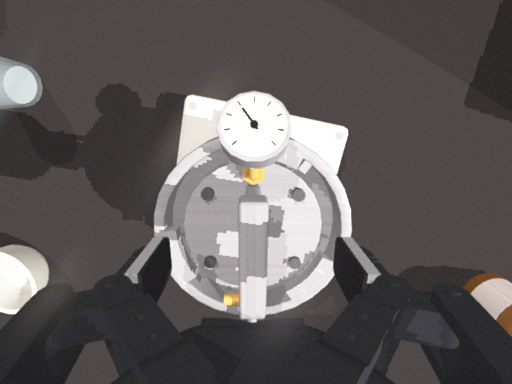

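The bar is centred between the fingers (bar at about (253,255)), so I'll close.

Emit:
{"method": "move_arm", "body": {"deltas": [0,0,0,0,0.3,0,0,0,0,0.3,0,0,0,0,0.3,0,0,0,0,0.3,0,0,0,0,0.3,0,0,0,0,0.3,0,0,0,0,0.3,0,0,0,0,0.3], "grip_force": 60}}

```text
t: 4.78
eef_pos: [0.6065, 0.0326, 0.1505]
eef_rot: [3.133, 0.232, 0.0]
force: [0.2, -1.7, 2.9]
finger_gap: 0.0129
grip_force: 59.4
```

Emit:
{"method": "move_arm", "body": {"deltas": [0,0,0,0,-3,0,0,0,0,-7,0,0,0,0,-12,0,0,0,0,-17,0,0,0,0,-22,0,0,0,0,-27,0,0,0,0,-32,0,0,0,0,-37,0,0,0,0,-42,0,0,0,0,-46,0,0,0,0,-48,0,0,0,0,-48,0,0,0,0,-48]}}

```text
t: 6.4
eef_pos: [0.6066, 0.033, 0.1505]
eef_rot: [2.768, 1.485, 0.001]
force: [0.2, 1.5, 3.3]
finger_gap: 0.0128
grip_force: 59.6
```

Run:
```python
from h import *
s=r.read_state();M=R.from_rotvec(s["eef_rot"]).as_matrix();print(s["eef_pos"],M.round(4).tolist(),np.degrees(np.arctan2(M[1,0],M[0,0])),s["force"],s["wrist_torque"],s["grip_force"],s["finger_gap"])
c=r.camera("wrist");cv2.imwrite("pics/w4.png",c["color"])
P=cloud(c,np.array(c["hand_eye"]));q=P.reshape(-1,3)
k=q[(np.abs(q[:,0])<.045)&(np.abs(q[:,1])<.02)&(q[:,2]>-.03)&(q[:,2]<-.019)]
print(len(k),cv2.minAreaRect((k[:,:2]*1000).astype(np.float32)))
# collar lugs from earlier picture
P=np.load("w.npy");q=P.reshape(-1,3);d=q[:,:2]-[.6077,.0328];rr=np.hypot(*d.T);a=np.degrees(np.arctan2(d[:,1],d[:,0]))%360
m=(rr>.0475)&(rr<.0510)&(q[:,2]>.137)&(q[:,2]<.143);aa=np.sort(a[m]);g=np.where(np.diff(aa)>4)[0]
print([aa[0],*[(aa[i],aa[i+1]) for i in g],aa[-1]])
```

```text
[0.60661862 0.03297005 0.15049551] [[0.5529, 0.8332, 0.0006], [0.8332, -0.5529, 0.0001], [0.0005, 0.0005, -1.0]] 56.4326737373017 [0.22382492 1.46311643 3.25497231] [ 0.16094948 -0.08821838  0.02786632] 59.57491099834442 0.012795886795640572
4011 ((2.3087291717529297, 2.248594284057617), (37.1845703125, 63.00069046020508), 69.61446380615234)
[np.float64(96.09204274789877), (np.float64(137.8996121347868), np.float64(217.44420661269154)), (np.float64(258.8038740879351), np.float64(329.44121577488755)), np.float64(352.05459909822116)]
```

View pics/w4.png

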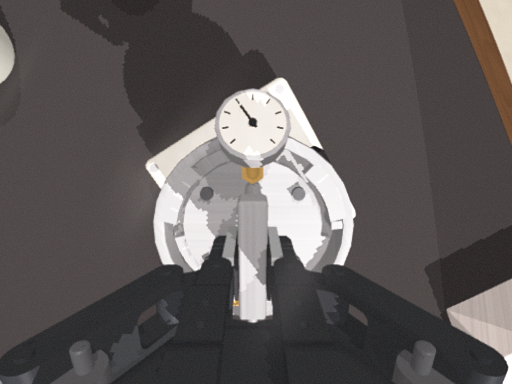

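The head turned with the grip: the bar is vertical at (253,260) and the gauge is at (252,122). The head stands 59° from the reactor's x. I'll back off 2° and start the lift gently.

Emit:
{"method": "move_arm", "body": {"deltas": [0,0,0,0,1,0,0,0,0,2,0,0,0,-0.2,2,0,0,0,-0.5,2,0,0,0,-0.8,2,0,0,0,-1.2,2,0,0,0,-1.2,2]}}

```text
t: 7.32
eef_pos: [0.6066, 0.0327, 0.1627]
eef_rot: [2.793, 1.437, 0.001]
force: [0.6, -0.9, -5.9]
finger_gap: 0.0129
grip_force: 58.5
```

Emit:
{"method": "move_arm", "body": {"deltas": [0,0,0,-0.5,0,0,0,0,-1.2,0,0,0,0,-2,0,0,0,0,-3,0,0,0,0,-4,0,0,0,0,-5,0,0,0,0,-6,0,0,0,0,-7,0,0,0,0,-8,0,0,0,0,-9,0,0,0,0,-9.8,0,0,0,0,-10.3,0,0,0,0,-10.6,0,0,0,0,-10.6,0,0,0,0,-10.6,0,0,0,0,-10.6,0]}}

```text
t: 9.32
eef_pos: [0.6063, 0.0328, 0.268]
eef_rot: [-2.793, -1.437, 0.001]
force: [-0.6, 0.7, -5.6]
finger_gap: 0.0128
grip_force: 58.6
```

Run:
```python
from h import *
s=r.read_state();print(s["t"],s["eef_pos"],s["eef_rot"],s["force"],s["wrist_torque"],s["grip_force"],s["finger_gap"])
c=r.camera("side");cv2.imwrite("pics/s2.png",cv2.resize(c["color"][90:250,140:320],None,fx=3.5,fy=3.5,interpolation=cv2.INTER_CUBIC))
w=r.camera("wrist");P=cloud(w,wristT(s,w))
q=P.reshape(-1,3);q=q[np.hypot(q[:,0]-.6066,q[:,1]-.0327)<.055];k=q[(q[:,2]>.235)&(q[:,2]<.265)]
A=np.c_[k[:,:2]-[.6066,.0327],np.ones(len(k))]
x=np.array([0,0,np.median(k[:,2])])
for _ in range(8):
    m=np.abs(k[:,2]-A@x)<.0025;x=np.linalg.lstsq(A[m],k[m,2],rcond=None)[0]
print("disc top plane slope,z",x,m.sum(),len(k))
```

```text
9.325 [0.60631768 0.03277566 0.26796896] [-2.79319738e+00 -1.43742610e+00  7.84054742e-04] [-0.57994536  0.74813326 -5.63359551] [-0.01287434 -0.03849082 -0.02493841] 58.60005497932434 0.012794385379102133
disc top plane slope,z [ 4.43754866e-05 -1.17108558e-03  2.49945695e-01] 7463 8835
```

View pics/s2.png

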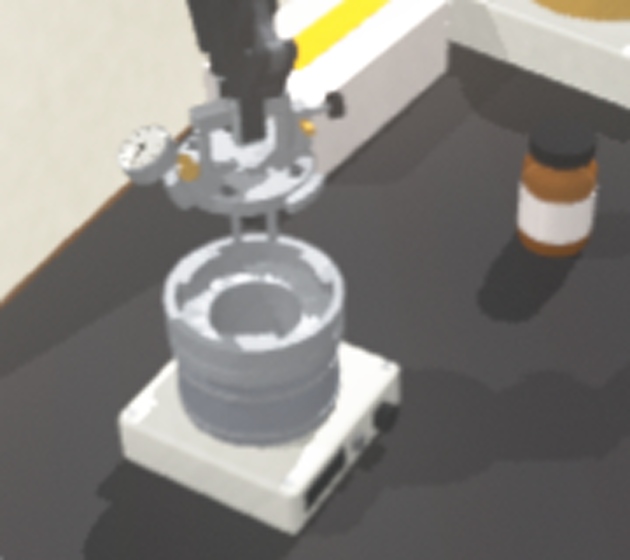

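The head is level (slope about 0.001) and over the open vessel. The disc top is at 0.250 m, so the dip tip is at 0.180 m, 4 cm above the rim.

```bash
python3 -c "
from cell import r
print(r.job_done())"
```

```text
the job is handed in; nothing more can be done
None
```

The reactor is open and the job is handed in: the arm turned the head about 46° counter-clockwise, lifted it straight out, and is holding it level and still with the dip tube's tip about 4 cm above the collar's rim; the arm went nowhere near the jar, beaker or mortar.

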